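Touch-test the cured nails of a practice hand

ROBOT

A 7-joint arm with a two-finger parallel gripper is mounted at the origin on the work surface. World frame = base frame: x ahead of the robot, y to its left, z up, the work surface at z = 0. Lengths are in m, angles in rad, forces in N, time in s.
With the tool pointing down it reaches from about 0.4 to 0.85 m from the base axis. Payload 10.4 kg.
Tool frame: the origin (TCP) lies midway between the tips of the shut fingers; the grasp point (between the pads) lies 19 mm behind it; z points along the fingers, x is the direction in which the jaws open and shut, and the axes are right-handed (so a half turn about z gives the same grasp; the last joint's range is limited). The gripper opens to 85 mm and grips with 20 to 120 N. Pads are 22 mm wide; open, the fingers measure 114 mm over their backs; the gripper's body (76 mm by 85 mm) begins 54 mm behind the grasp point. The pads swing forward as they close: fully open they stand 13 mm farther back than shut.
Start: joints at [1.102, 0.332, -0.065, 1.46, 0.022, 1.35, -0.088], TCP at [0.27, -0.564, 0.209] pointing down, gripper open.
Joint ranges: [-2.6, 2.6], [-0.5, 2.12], [-1.47, 1.34], [0.16, 2.42], [-1.27, 4.41], [0.06, 2.06], [-2.6, 2.6]. Speed limits (rad/s): [2.22, 2.22, 2.79, 2.79, 3.14, 3.14, 3.14].

INTERFACE

Orientations are given as a unit quaternion [x, y, z, w].
In Python, from workcell import manip, cams gives the robot as it stands.
- The arm moves only by the tool move_arm, never from a script. Its argument "moves" is a list of rows, each a list of 7 numbers: the turn, a rotation vector about the tool's x, y, z in degrees, then the shift along the tool's x, y, z in m, then the finger opening in m, from 0 to 0.0854. A call has 1 to 10 rows; each row is the pose to reach, as a shift and turn from the pose commanded when the call began, along the tool's axes at that moment; what a row does not reach only later rows make up. A row lasts 1/10 s, in which the tool goes at most 50 mm and 8.59 degrees, less where a joint would pass 70% of its speed; a pose out of reach is approached as far as the arm can. A call with a gripper value outside its range is refused whole. The fingers move at their own pace and stop on an object; "grip_force" is the grip in N (left out, the last holds). Time passes only in rows, so rows that repeat a pose let the fingers close. It gives the time, the measured TCP pose, the force and the opening at its end, in the units of the state.
- manip.get_obs(): the state, without advancing time (a new reading comes with each control period).
- cams.camera(name): name is "scene" or "top" or "wrist"; returns the picture (420x560x3 uint8, red, green, blue); there is no depth.
- cams.camera_params(name): a dict with "fx", "fy", "cx", "cy" (pixels), "dist_coeffs" ([k1, k2, p1, p2, k3] as OpenCV has them; the pictures are not rectified), "xyz" and "rotation" of the camera in the world. Camera axes: x right, y up, looking along -z (the intrinsics and any distortion apply to the point x, -y, -z); pixel columns grow to the right and rows downward; lengths in m; the calibration is good to about 2 mm. A picture is of the moment at which its call begins: read the wrist's pose just before it. camera_params takes no time and is no camera call; for the wrist camera it gives the pose at the moment of the call.
- manip.hand_in(): hands the job in, once; it reports no verdict.
The state is a dict: "clock": time; "joint_pos": joint angles; "joint_velocities": joint speeds; "tau": joint torques, N m; "position": TCP position; "ee_rot": TCP orientation; "ft_force": force on the tool from outside, world axes, zero at the start; "torque": the same for the moment, N m; "grip_width": opening from 0.0 (shut) to 1.0 (fully open).
Only numpy, scipy, OpenCV 4.12 (cv2) and the standard library are available. Lean on these libraries where they do the work, as an engineer would, in place of code of your own. Each camera call takes 0.05 s, during which the arm holds its last target. There are 200 camera calls.

TASK

The gel on the four fingernails of the practice hand has been cured; the thumbnail is still wet. Test the four for tackiness with a light fingertip touch from above: first the little finger's nail, then the ring, the middle and the index finger's, one nail at a time, resting on each for a moment and lifting clear of the hand before the next. Don't touch the thumbnail, don't press hard, and don't pinch, lift or shift the hand or disturb the things round it.

Things in the scene. Friction and masses are not known exactly. Their poses are not given: they have to be found in the camera images.
- practice_hand: life-size right practice hand, palm down, fingers spread, on a stem over a grey base plate 220 x 150 x 12 mm; loose, 0.7 to 1 kg. Origin: centre of the plate's underside, on the desk; z up. Fingers point to its -x (roughly to the robot), wrist to +x (its end 128 mm out); thumb on the -y side, then index, middle, ring, and little finger at +y. Knuckles 72 mm high. Neighbouring nail middles lie 37 to 45 mm apart
- nail_little: off-white false nail of the little finger (the shortest finger, at the hand's +y edge), 22 mm long, 11 mm wide, slightly arched across. Origin: middle of its upper surface, about 66 mm above the desk; its x axis runs along the finger, free end to -x, which slopes down 8 degrees; z is normal to the nail. Fingers are 16 to 19 mm thick
- finger_little (a joint): downward bend of the flexible little finger at its knuckle, rad: 0 at rest, 0.16 at its stop. The nail sinks about 65 mm per rad and pushes back with about 0.7 N per mm, springing back when let go
- nail_ring: off-white false nail of the ring finger (between little and middle finger), 25 mm long, 13 mm wide, slightly arched across. Origin: middle of its upper surface, about 66 mm above the desk; its x axis runs along the finger, free end to -x, which slopes down 8 degrees; z is normal to the nail. Fingers are 16 to 19 mm thick
- finger_ring (a joint): downward bend of the flexible ring finger at its knuckle, rad: 0 at rest, 0.16 at its stop. The nail sinks about 82 mm per rad and pushes back with about 0.7 N per mm, springing back when let go
- nail_middle: off-white false nail of the middle finger (the longest finger), 26 mm long, 13 mm wide, slightly arched across. Origin: middle of its upper surface, about 66 mm above the desk; its x axis runs along the finger, free end to -x, which slopes down 8 degrees; z is normal to the nail. Fingers are 16 to 19 mm thick
- finger_middle (a joint): downward bend of the flexible middle finger at its knuckle, rad: 0 at rest, 0.16 at its stop. The nail sinks about 88 mm per rad and pushes back with about 0.7 N per mm, springing back when let go
- nail_index: off-white false nail of the index finger (next to the thumb), 25 mm long, 13 mm wide, slightly arched across. Origin: middle of its upper surface, about 66 mm above the desk; its x axis runs along the finger, free end to -x, which slopes down 8 degrees; z is normal to the nail. Fingers are 16 to 19 mm thick
- finger_index (a joint): downward bend of the flexible index finger at its knuckle, rad: 0 at rest, 0.16 at its stop. The nail sinks about 80 mm per rad and pushes back with about 0.7 N per mm, springing back when let go
- nail_thumb: off-white false nail of the thumb, 26 mm long, 16 mm wide, wet: not to be touched. Origin: middle of its upper surface, about 58 mm above the desk; about 80 mm from the index nail's middle
- gel_bottle: closed gel bottle, dark, 30 mm in diameter, 76 mm tall, standing beside the hand; origin at the centre of its underside
- dappen_dish: small glass dish, 38 mm across, 24 mm high, beside the hand; origin at the centre of its underside
- buffer_block: grey buffing block 95 x 26 x 26 mm lying in front of the fingertips, long side along its x; origin at the centre of its underside
- cuticle_pusher: steel cuticle pusher, 139 mm long, 9 mm thick, lying beside the wrist, along its x; origin on the desk below the middle of its handle
Not all that is in view belongs to the job. There is more than one size of the gel_bottle; the job needs the middle-sized.

How it is judged:
On the way, in this order (a step that is already met when the one before it is completed fails the run):
1. the little fingernail, and no other nail, is touched from above and gives a little (contact force between nail_little and the fingers above 0.5 N and value of joint finger_little above 0.004 rad and contact force between each of nail_ring, nail_middle, nail_index and the fingers below 0.2 N), for 0.1 s.
2. the robot is lifted clear of the hand (contact force between practice_hand and the fingers below 0.05 N and contact force between practice_hand and the arm below 0.05 N), for 0.1 s.
3. the ring fingernail, and no other nail, is touched from above and gives a little (contact force between nail_ring and the fingers above 0.5 N and value of joint finger_ring above 0.004 rad and contact force between each of nail_little, nail_middle, nail_index and the fingers below 0.2 N), for 0.1 s.
4. the robot is lifted clear of the hand (all of step 2), for 0.1 s.
5. the middle fingernail, and no other nail, is touched from above and gives a little (contact force between nail_middle and the fingers above 0.5 N and value of joint finger_middle above 0.004 rad and contact force between each of nail_little, nail_ring, nail_index and the fingers below 0.2 N), for 0.1 s.
6. the robot is lifted clear of the hand (all of step 4), for 0.1 s.
7. the index fingernail, and no other nail, is touched from above and gives a little (contact force between nail_index and the fingers above 0.5 N and value of joint finger_index above 0.004 rad and contact force between each of nail_little, nail_ring, nail_middle and the fingers below 0.2 N), for 0.1 s.
At the end, for the whole second after the job is handed in: All four nails were touched in order; every finger has sprung back (bend under 0.02 rad); the hand stands flat on its plate (tilt under 0.05 rad) within 20 mm of where it was, at rest; the bottle, dish, buffing block and pusher are within 20 mm of where they were, the bottle upright (value of joint each of finger_little, finger_ring, finger_middle, finger_index below 0.02 rad and distance of each of practice_hand, gel_bottle, dappen_dish, buffer_block, cuticle_pusher from where it was at the start of the episode below 0.02 m and angle between practice_hand's own z axis and vertical below 0.05 rad and linear speed of practice_hand below 0.02 m/s and angle between gel_bottle's own z axis and vertical below 0.1 rad).
It fails at once if the practice hand is pressed or struck with more than 10 N (contact force between practice_hand and the fingers above 10 N or contact force between practice_hand and the arm above 10 N).
It fails at once if the wet thumbnail is touched (contact force between nail_thumb and the fingers above 0.2 N or contact force between nail_thumb and the arm above 0.2 N).
It fails at once if the practice hand is lifted, tipped or shoved (more than 8 mm up, 0.1 rad, 20 mm) (height (world z) of practice_hand above 0.008 m or angle between practice_hand's own z axis and vertical above 0.1 rad or distance of practice_hand from where it was at the start of the episode above 0.02 m).
It fails at once if a thing lying round the hand is moved more than 20 mm or tipped over (distance of any of gel_bottle, dappen_dish, buffer_block, cuticle_pusher from where it was at the start of the episode above 0.02 m or angle between gel_bottle's own z axis and vertical above 0.3 rad).
It also fails if it takes over 51 s, if anything falls off the work surface, if the arm or the gripper's body presses on something with over 40 N, if the wrist force passes 120 N, or if a joint passes its speed limit or range.

## Working session

There is one attempt and no reset: what is moved stays moved. The work goes in short steps, Python scripts to look and compute and a tool call to move; the robot and the scene stay as the last step left them, time stands still between calls to the robot, and variables do not carry over. Pictures are saved under pics/ and viewed, about 8 in all and at most 12, crops included, and the job is handed in when it is done.

Besides the shell and the picture viewer there is one more tool, called as name(argument=value, ...) on one line, values as JSON. move_arm: Moves the arm, as the interface text tells. Its arguments: {"type":"object","properties":{"moves":{"type":"array","items":{"type":"array","items":{"type":"number"}}},"grip_force":{"type":"number"}},"required":["moves"]}

```bash
mkdir -p pics; ls
python3 - <<'E'
from workcell import manip, cams
import cv2
o=manip.get_obs(); print(o)
for n in("top","scene"):
    p=cams.camera_params(n); print(n,p)
    cv2.imwrite(f"pics/{n}0.png",cams.camera(n)[:,:,::-1])
E
```

```text
pics
{'clock': 0.0, 'joint_pos': array([ 1.10238578,  0.33287707, -0.06470766,  1.46093618,  0.02159286,
        1.34987998, -0.08850444]), 'joint_velocities': array([ 0.0004745 ,  0.00037825, -0.00017087,  0.00028772,  0.00177436,
        0.00057726,  0.00061679]), 'tau': array([-4.20965098e-04, -6.25444436e+01,  4.85468970e-02, -3.91595578e+01,
        1.61043461e-02,  9.98059666e-03,  1.03386628e-05]), 'position': array([ 0.26932215, -0.56355291,  0.20791517]), 'ee_rot': array([ 8.45933978e-01, -5.33287175e-01, -6.08573040e-04, -3.51281712e-04]), 'ft_force': array([-0.29824098, -0.03673416, -0.1378164 ]), 'torque': array([-0.00588718,  0.06535947,  0.01293947]), 'grip_width': 0.9983686345553617}
top {'fx': 512.9320458016972, 'fy': 512.9320458016972, 'cx': 280.0284217650527, 'cy': 215.00124419247396, 'dist_coeffs': array([-0.02790689,  0.        ,  0.        ,  0.        ,  0.        ]), 'xyz': array([0.49112467, 0.02568286, 0.93869029]), 'rotation': array([-0.04083635,  0.02695754,  0.71240201, -0.70006361])}
scene {'fx': 426.3304329309788, 'fy': 426.3304329309788, 'cx': 275.0372276402947, 'cy': 212.30838948066187, 'dist_coeffs': array([0.01588377, 0.        , 0.        , 0.        , 0.        ]), 'xyz': array([ 1.00649971, -0.15446655,  0.61322595]), 'rotation': array([0.30096436, 0.19175405, 0.49304383, 0.7934473 ])}
```

View pics/top0.png

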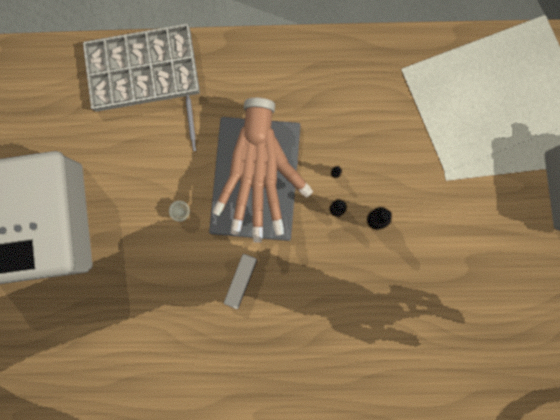

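View pics/scene0.png

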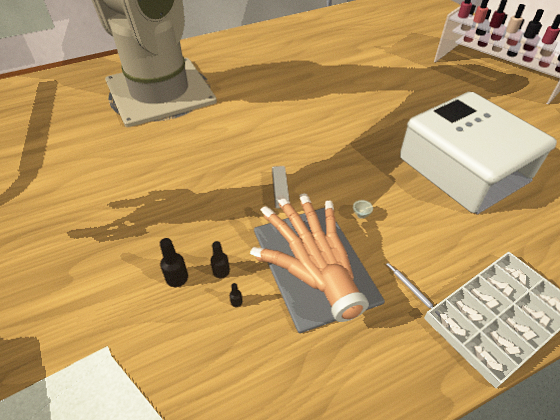

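Top view: nails are at about little (218,209), ring (237,227), middle (258,232), index (278,227) and thumb (306,190). The buffer is near (240,282). Next I'll enlarge both views to get the pixel positions more precisely.

Run:
```python
import cv2, numpy as np
a=cv2.imread("pics/top0.png")[180:245,205:315]; b=cv2.imread("pics/scene0.png")[188:263,245:345]
a=cv2.resize(a,None,fx=7,fy=7,interpolation=cv2.INTER_CUBIC);cv2.imwrite("pics/a.png",a)
b=cv2.resize(b,None,fx=7,fy=7,interpolation=cv2.INTER_CUBIC);cv2.imwrite("pics/b.png",b)
print(a.shape,b.shape)
```

```text
(455, 770, 3) (525, 700, 3)
```

View pics/a.png

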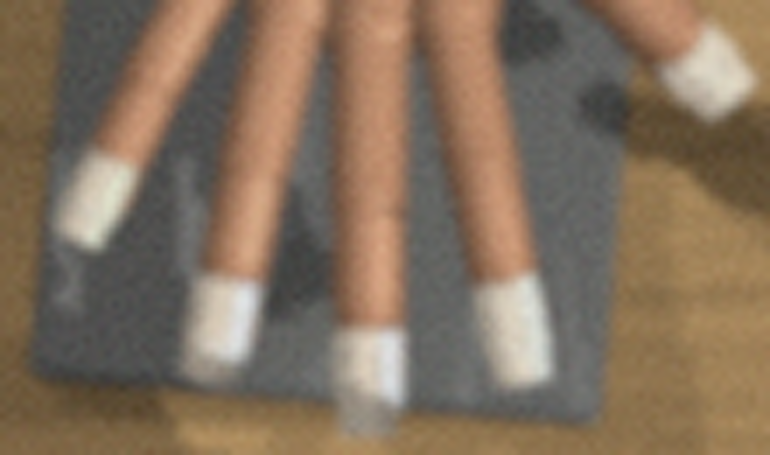

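View pics/b.png

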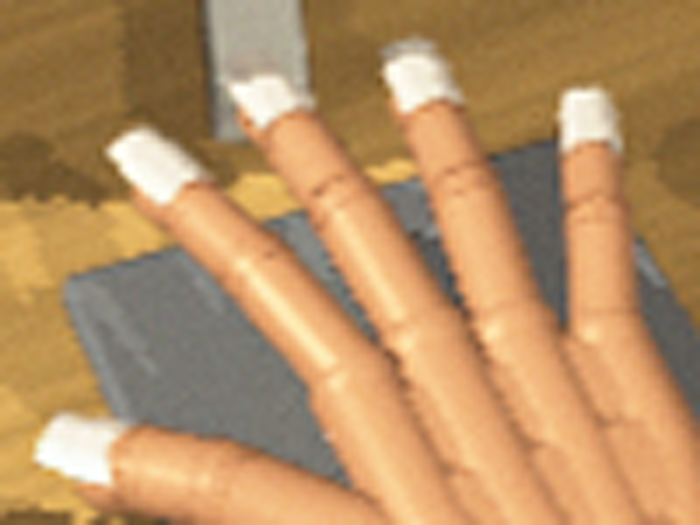

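```bash
cat > h.py <<'E'
import numpy as np, cv2
from scipy.spatial.transform import Rotation as R
from workcell import manip, cams
def ray(p,uv):
    K=np.array([[p["fx"],0,p["cx"]],[0,p["fy"],p["cy"]],[0,0,1]])
    n=cv2.undistortPoints(np.array([[uv]],float),K,p["dist_coeffs"])[0,0]
    return np.array(p["xyz"]),R.from_quat(p["rotation"]).apply([n[0],-n[1],-1])
def onz(p,uv,z):
    o,d=ray(p,uv); return o+d*(z-o[2])/d[2]
def tri(p1,u1,p2,u2):
    o1,d1=ray(p1,u1);o2,d2=ray(p2,u2)
    s=np.linalg.lstsq(np.c_[d1,-d2],o2-o1,rcond=None)[0]
    a,b=o1+s[0]*d1,o2+s[1]*d2
    return (a+b)/2,np.linalg.norm(a-b)
E
python3 - <<'E'
from h import *
T=cams.camera_params("top");S=cams.camera_params("scene")
f=lambda u,o:(np.array(u)+.5)/7-.5+np.array(o)
for n,a,b,z in [("little",(95,202),(590,118),.066),("ring",(220,327),(421,77),.066),("middle",(370,380),(265,95),.066),("index",(513,332),(160,163),.066),("thumb",(708,73),(82,447),.058)]:
    P,e=tri(T,f(a,(205,180)),S,f(b,(245,188)))
    print(n,P.round(4),round(e,4),onz(T,f(a,(205,180)),z).round(4),onz(S,f(b,(245,188)),z).round(4))
for n,u,z in [("bufa",(249,257),.026),("bufb",(232,305),.026),("bottle",(338,208),.07),("dish",(179,211),.024),("wrist",(259,103),.08)]: print(n,onz(T,u,z).round(3))
p=cams.camera_params("wrist");print(p, manip.get_obs()["position"])
E
```

```text
little [0.5892 0.1494 0.0646] 0.0022 [0.5885 0.1482 0.066 ] [0.5906 0.1497 0.066 ]
ring [0.5577 0.1187 0.0644] 0.0018 [0.5573 0.1177 0.066 ] [0.5593 0.1188 0.066 ]
middle [0.544  0.0818 0.0623] 0.0009 [0.5437 0.0812 0.066 ] [0.5473 0.0807 0.066 ]
index [0.5551 0.0469 0.0648] 0.0014 [0.5548 0.0462 0.066 ] [0.5563 0.0471 0.066 ]
thumb [ 0.6191 -0.0031  0.0548] 0.0001 [ 0.6187 -0.0029  0.058 ] [ 0.6213 -0.004   0.058 ]
bufa [0.505 0.099 0.026]
bufb [0.421 0.13  0.026]
bottle [ 0.585 -0.057  0.07 ]
dish [0.59  0.225 0.024]
wrist [0.768 0.075 0.08 ]
{'fx': 319.1503170477812, 'fy': 319.1503170477812, 'cx': 280.4780392288294, 'cy': 207.79343009013846, 'dist_coeffs': array([-0.0128144,  0.       ,  0.       ,  0.       ,  0.       ]), 'xyz': array([ 0.33525036, -0.53372417,  0.37350416]), 'rotation': array([-0.12060848,  0.07680234, -0.52788024,  0.83719618])} [ 0.26934131 -0.56359919  0.20799717]
```

Triangulated heights are 62–65 mm (given: 66 mm), and nail spacings are 44, 40 and 36 mm (given: 37–45 mm), so the points hold up. Next: shut the gripper and move above the little nail, with the jaw axis along world x.

move_arm(moves=[[0,0,-6.5,-0.031,-0.035,0,0],[0,0,-13,-0.062,-0.07,0,0],[0,0,-19.5,-0.094,-0.107,0,0],[0,0,-26,-0.127,-0.145,0,0],[0,0,-32.2,-0.16,-0.182,0,0],[0,0,-38,-0.192,-0.219,0,0],[0,0,-44,-0.224,-0.256,0,0],[0,0,-50,-0.256,-0.292,0,0],[0,0,-56,-0.288,-0.328,0,0],[0,0,-64.4,-0.32,-0.365,0,0]], grip_force=20)

```text
clock: 1.1
position: [0.461, -0.116, 0.2087]
ee_rot: [1.0, 0.002, -0.0, 0.0]
ft_force: [1.7, 0.6, 0.3]
grip_width: 0.004
```

move_arm(moves=[[0,0,0,0.02,-0.045,0,0],[0,0,0,0.04,-0.09,0.01,0],[0,0,0,0.06,-0.135,0.02,0],[0,0,0,0.08,-0.18,0.03,0],[0,0,0,0.1,-0.225,0.05,0],[0,0,0,0.117,-0.262,0.065,0],[0,0,0,0.117,-0.262,0.075,0],[0,0,0,0.117,-0.262,0.075,0],[0,0,0,0.117,-0.262,0.075,0]])

```text
clock: 2.0
position: [0.5781, 0.1427, 0.1338]
ee_rot: [1.0, -0.001, -0.0, 0.0]
ft_force: [-0.4, -0.1, 0.4]
grip_width: 0.003
```

Run:
```python
from h import *
o=manip.get_obs();print(o["position"],o["ee_rot"],o["ft_force"],o["clock"])
p=cams.camera_params("wrist");w=cams.camera("wrist")[:,:,::-1].copy()
K=np.array([[p["fx"],0,p["cx"]],[0,p["fy"],p["cy"]],[0,0,1]])
N=np.array([[.5892,.1494,.066],[.5577,.1187,.066],[.544,.0818,.066],[.5551,.0469,.066],[.5805,.1520,.066],o["position"]])
c=R.from_quat(p["rotation"]).inv().apply(N-p["xyz"])*[1,-1,-1]
uv=cv2.projectPoints(c,np.zeros(3),np.zeros(3),K,p["dist_coeffs"])[0][:,0];print(uv)
w=cv2.resize(w,None,fx=1.4,fy=1.4,interpolation=cv2.INTER_CUBIC)
for u in uv: cv2.circle(w,tuple(int(v*1.4) for v in u),3,(0,0,255),1)
cv2.imwrite("pics/w1.png",w)
```

```text
[0.57810601 0.14270064 0.13375289] [ 9.99999208e-01 -1.16584648e-03 -1.73649411e-04  4.41486702e-04] [-0.37998779 -0.11072639  0.36878013] 2.0
[[294.02452725 201.91957396]
 [253.54971    239.70486336]
 [238.04162841 281.64841103]
 [252.78282975 318.20516843]
 [282.54214207 198.63190965]
 [279.02566361 245.70701297]]
```

View pics/w1.png

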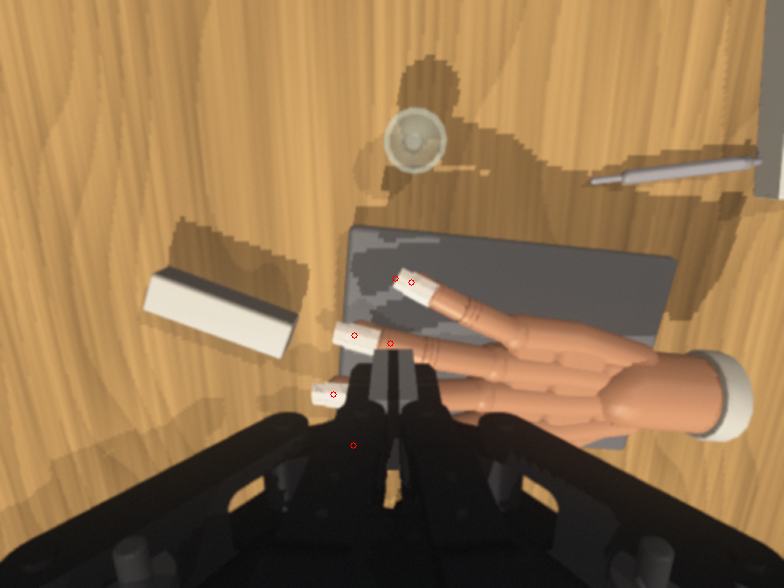

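Dish, buffer and pusher are clear. The little nail's middle is at about (416,286) in the enlarged view, so about 3 mm farther in x than my marker. The ring nail is at about (357,337). The shut tips span only about 15 mm along x. I'll go lower and check the tip against the nail from the other cameras.

move_arm(moves=[[0,0,0,0.004,-0.003,0.01,0],[0,0,0,0.009,-0.007,0.025,0],[0,0,0,0.009,-0.007,0.04,0],[0,0,0,0.009,-0.007,0.046,0],[0,0,0,0.009,-0.007,0.046,0],[0,0,0,0.009,-0.007,0.046,0]])

```text
clock: 2.65
position: [0.5871, 0.1511, 0.0877]
ee_rot: [1.0, -0.0, -0.0, 0.0]
ft_force: [0.5, -0.1, 0.3]
grip_width: 0.002
```

Run:
```python
from h import *
o=manip.get_obs();print(o["position"],o["ft_force"],o["clock"])
P=o["position"]; ims=[]
for n in("wrist","scene"):
    p=cams.camera_params(n);w=cams.camera(n)[:,:,::-1].copy()
    K=np.array([[p["fx"],0,p["cx"]],[0,p["fy"],p["cy"]],[0,0,1]])
    N=np.array([[.592,.1485,.066],P,P+[.0,.011,0],P-[0,.011,0]])
    c=R.from_quat(p["rotation"]).inv().apply(N-p["xyz"])*[1,-1,-1]
    uv=cv2.projectPoints(c,np.zeros(3),np.zeros(3),K,p["dist_coeffs"])[0][:,0]
    f=3 if n=="wrist" else 5
    m=(uv[0]+uv[1])/2; h=np.array([390,600])/f/2
    x0,y0=(m-h).astype(int); x0=max(x0,0);y0=max(y0,0)
    g=cv2.resize(w[y0:y0+int(600/f),x0:x0+int(390/f)],None,fx=f,fy=f,interpolation=cv2.INTER_CUBIC)
    for u,k in zip(uv,[(0,0,255),(0,255,0),(255,0,0),(0,255,255)]): cv2.circle(g,tuple(int(v) for v in (u-[x0,y0]+.5)*f),4,k,1)
    ims.append(g[:590])
cv2.imwrite("pics/c2.png",np.hstack(ims))
```

```text
[0.58711568 0.15106683 0.08773723] [ 0.514603   -0.14568688  0.27538471] 2.65
```

View pics/c2.png

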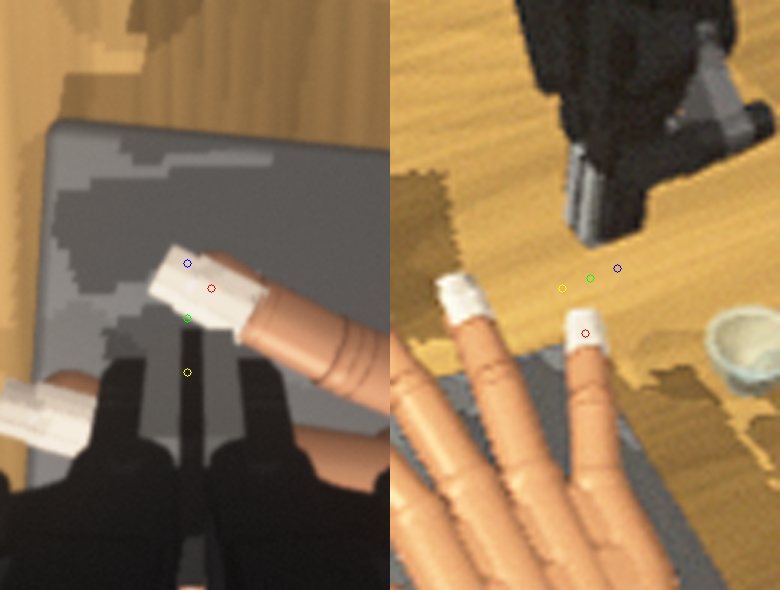

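In both views the tip is in line with the little nail. The visible tip ends about 10 mm above the nominal TCP point, so I'll go down in small steps and watch the force.

move_arm(moves=[[0,0,0,0,0,0.006,0],[0,0,0,0,0,0.012,0],[0,0,0,0,0,0.018,0],[0,0,0,0,0,0.018,0],[0,0,0,0,0,0.018,0]])

```text
clock: 3.25
position: [0.587, 0.151, 0.0695]
ee_rot: [1.0, -0.001, -0.0, 0.0]
ft_force: [-0.2, -0.1, 0.7]
grip_width: -0.001
```

move_arm(moves=[[0,0,0,0,0,0.002,0],[0,0,0,0,0,0.004,0],[0,0,0,0,0,0.004,0]])

```text
clock: 3.55
position: [0.587, 0.151, 0.0654]
ee_rot: [1.0, -0.001, -0.0, 0.0]
ft_force: [0.1, -0.3, 1.0]
grip_width: 0.0
```

move_arm(moves=[[0,0,0,0,0,0.001,0],[0,0,0,0,0,0.002,0],[0,0,0,0,0,0.002,0],[0,0,0,0,0,0.002,0]])

```text
clock: 3.95
position: [0.5872, 0.151, 0.0637]
ee_rot: [1.0, -0.0, 0.0, 0.0]
ft_force: [-0.3, 0.1, 0.5]
grip_width: -0.002
```

move_arm(moves=[[0,0,0,0,0,0.001,0],[0,0,0,0,0,0.002,0],[0,0,0,0,0,0.002,0]])

```text
clock: 4.25
position: [0.587, 0.151, 0.0615]
ee_rot: [1.0, -0.001, -0.0, 0.0]
ft_force: [0.6, -0.5, -0.9]
grip_width: 0.001
```

move_arm(moves=[[0,0,0,0,0,0.001,0],[0,0,0,0,0,0.002,0],[0,0,0,0,0,0.002,0]])

```text
clock: 4.55
position: [0.587, 0.151, 0.0595]
ee_rot: [1.0, -0.0, -0.0, 0.0]
ft_force: [0.7, -0.2, -0.4]
grip_width: 0.005
```

move_arm(moves=[[0,0,0,0,0,0.001,0],[0,0,0,0,0,0.002,0],[0,0,0,0,0,0.002,0]])

```text
clock: 4.85
position: [0.5871, 0.151, 0.0576]
ee_rot: [1.0, -0.001, -0.0, 0.0]
ft_force: [-0.2, -0.1, 0.1]
grip_width: 0.002
```

```bash
cat > look.py <<'E'
from h import *
import sys
o=manip.get_obs();print(o["position"],o["ft_force"],o["clock"]); f0=[]
ims=[]
for n,f in(("wrist",3),("scene",6)):
    w=cams.camera(n)[:,:,::-1]; p=cams.camera_params(n)
    K=np.array([[p["fx"],0,p["cx"]],[0,p["fy"],p["cy"]],[0,0,1]])
    c=R.from_quat(p["rotation"]).inv().apply([o["position"]-p["xyz"]])*[1,-1,-1]
    m=cv2.projectPoints(c,np.zeros(3),np.zeros(3),K,p["dist_coeffs"])[0][0,0]
    x0,y0=np.maximum((m-np.array([390,590])/f/2).astype(int),0)
    ims.append(cv2.resize(w[y0:y0+590//f+1,x0:x0+390//f],None,fx=f,fy=f,interpolation=cv2.INTER_CUBIC)[:580])
for i in range(8): cams.camera("top"); f0.append(manip.get_obs()["ft_force"][2])
print("Fz mean",np.mean(f0),np.std(f0))
cv2.imwrite(f"pics/{sys.argv[1]}.png",np.hstack(ims))
E
python3 look.py l1
```

```text
[0.5870598  0.15099345 0.05755981] [-0.21571182 -0.06443725  0.12491361] 4.85
Fz mean 0.09977608652275925 0.6153924879025361
```

View pics/l1.png

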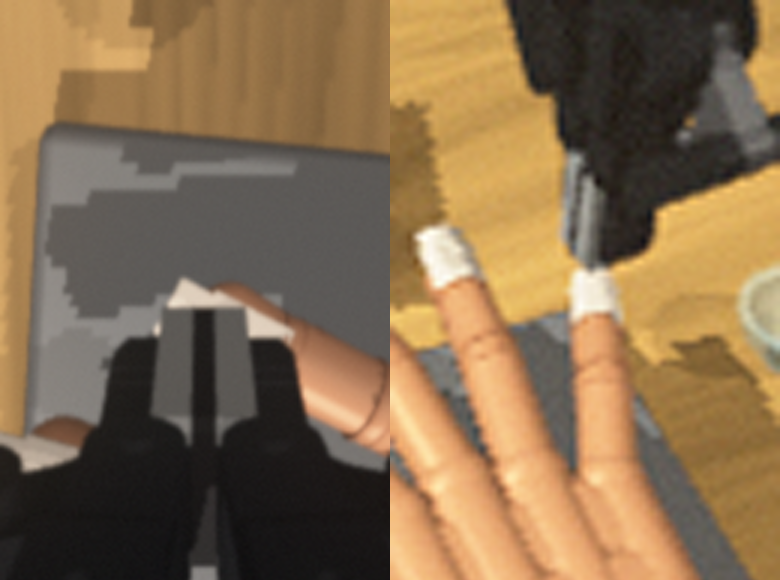

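The tip is just above the nail and slightly toward its free end. There's no contact yet: mean Fz is 0.1 N, noise 0.6 N. I'll shift 2 mm in x and continue down.

move_arm(moves=[[0,0,0,0.002,0,0.001,0],[0,0,0,0.002,0,0.002,0],[0,0,0,0.002,0,0.002,0]])

```text
clock: 5.65
position: [0.5891, 0.151, 0.0555]
ee_rot: [1.0, -0.001, -0.0, 0.0]
ft_force: [0.3, -0.1, -0.9]
grip_width: -0.001
```

```bash
cat > fz.py <<'E'
from h import *
f=[]
for i in range(8): cams.camera("top"); o=manip.get_obs(); f.append(o["ft_force"])
print(o["position"].round(4),o["clock"],np.mean(f,0).round(2))
E
python3 fz.py
```

```text
[0.5892 0.151  0.0558] 6.05 [ 0.21 -0.14 -0.29]
```

move_arm(moves=[[0,0,0,0,0,0.001,0],[0,0,0,0,0,0.002,0],[0,0,0,0,0,0.002,0]])

```text
clock: 6.35
position: [0.589, 0.151, 0.0535]
ee_rot: [1.0, -0.0, -0.0, 0.0]
ft_force: [-0.0, -0.3, 0.1]
grip_width: -0.0
```

```bash
python3 fz.py
```

```text
[0.5892 0.151  0.0537] 6.75 [-0.04  0.11  0.28]
```

move_arm(moves=[[0,0,0,0,0,0.001,0],[0,0,0,0,0,0.002,0],[0,0,0,0,0,0.002,0]])

```text
clock: 7.05
position: [0.589, 0.151, 0.0515]
ee_rot: [1.0, -0.001, -0.0, 0.0]
ft_force: [-0.1, 0.8, -0.1]
grip_width: -0.001
```

```bash
python3 fz.py
```

```text
[0.5891 0.151  0.0517] 7.45 [-0.04 -0.14  0.49]
```

move_arm(moves=[[0,0,0,0,0,0.001,0],[0,0,0,0,0,0.002,0],[0,0,0,0,0,0.002,0]])

```text
clock: 7.75
position: [0.589, 0.151, 0.0495]
ee_rot: [1.0, -0.0, -0.0, 0.0]
ft_force: [-0.5, -0.1, 0.5]
grip_width: 0.0
```

```bash
python3 fz.py
```

```text
[0.5892 0.151  0.0497] 8.15 [ 0.14 -0.17  0.24]
```

```bash
python3 look.py l2
```

```text
[0.58918413 0.15101506 0.04974305] [-0.36499801 -0.03435902  0.15015809] 8.15
Fz mean 0.10508758261600049 0.5781055410721009
```

View pics/l2.png

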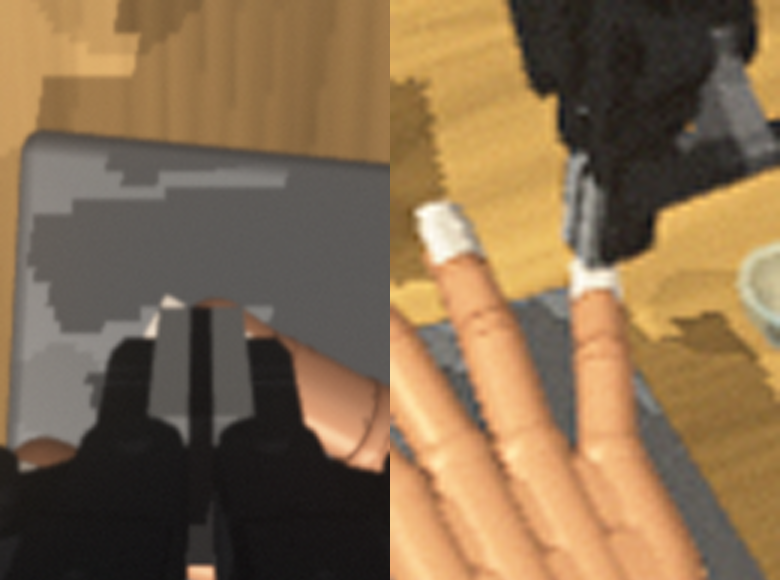

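The scene view puts the real tip 15–20 mm above the nominal TCP, so it's just reaching the nail. Continuing in 2 mm steps.

move_arm(moves=[[0,0,0,0,0,0.001,0],[0,0,0,0,0,0.002,0],[0,0,0,0,0,0.002,0]])

```text
clock: 8.95
position: [0.589, 0.151, 0.0475]
ee_rot: [1.0, -0.001, -0.0, 0.0]
ft_force: [-1.3, -1.0, 0.0]
grip_width: -0.001
```

```bash
python3 fz.py
```

```text
[0.5892 0.151  0.0477] 9.35 [ 0.27 -0.33  0.04]
```

move_arm(moves=[[0,0,0,0,0,0.001,0],[0,0,0,0,0,0.002,0],[0,0,0,0,0,0.002,0]])

```text
clock: 9.65
position: [0.589, 0.1509, 0.0455]
ee_rot: [1.0, -0.001, -0.0, 0.0]
ft_force: [-1.3, 0.2, -0.1]
grip_width: -0.0
```

```bash
python3 fz.py
```

```text
[0.5892 0.151  0.0457] 10.05 [-0.18 -0.04  0.19]
```

move_arm(moves=[[0,0,0,0,0,0.001,0],[0,0,0,0,0,0.002,0],[0,0,0,0,0,0.003,0],[0,0,0,0,0,0.003,0]])

```text
clock: 10.45
position: [0.5891, 0.1511, 0.0427]
ee_rot: [1.0, -0.0, 0.0, 0.0]
ft_force: [0.1, -0.5, 1.9]
grip_width: 0.002
```

```bash
python3 fz.py
```

```text
[0.5892 0.1511 0.0427] 10.85 [-0.36  0.57  1.99]
```

move_arm(moves=[[0,0,0,0,0,0.001,0],[0,0,0,0,0,0.002,0],[0,0,0,0,0,0.002,0]])

```text
clock: 11.15
position: [0.5891, 0.1511, 0.0406]
ee_rot: [1.0, -0.0, -0.0, -0.0]
ft_force: [-1.1, 0.2, 2.5]
grip_width: -0.001
```

```bash
python3 look.py l3
```

```text
[0.58906901 0.15114611 0.04063844] [-1.10556026  0.18574664  2.48644735] 11.15
Fz mean 3.442542804970968 0.14312197350091568
```

View pics/l3.png

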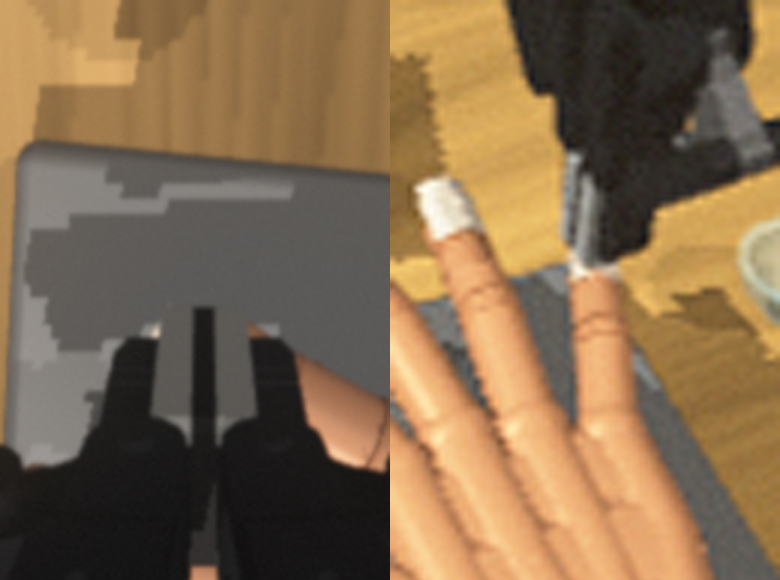

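Contact found: 2.0 N at TCP z = 0.0427 and 3.4 N at 0.0406, which is the expected 0.7 N/mm. A strip of nail still shows on both sides, so the tip rests on the nail. First contact is at z ≈ 0.0455. Now I'll lift clear and go over the ring nail.

move_arm(moves=[[0,0,0,0,0,-0.01,0],[0,0,0,0,0,-0.03,0],[0,0,0,0,0,-0.045,0],[0,0,0,0,0,-0.045,0],[0,0,0,-0.016,0.016,-0.045,0],[0,0,0,-0.033,0.0325,-0.045,0],[0,0,0,-0.033,0.0325,-0.045,0],[0,0,0,-0.033,0.0325,-0.03,0],[0,0,0,-0.033,0.0325,-0.015,0],[0,0,0,-0.033,0.0325,-0.01,0]])

```text
clock: 12.65
position: [0.5549, 0.1188, 0.0478]
ee_rot: [1.0, -0.0, -0.002, 0.0]
ft_force: [0.6, -0.9, -0.1]
grip_width: 0.003
```

```bash
python3 look.py r1
```

```text
[0.55487309 0.11884166 0.04783893] [ 0.62211507 -0.89102775 -0.05889299] 12.65
Fz mean 0.13610983508797053 0.5007835383491106
```

View pics/r1.png

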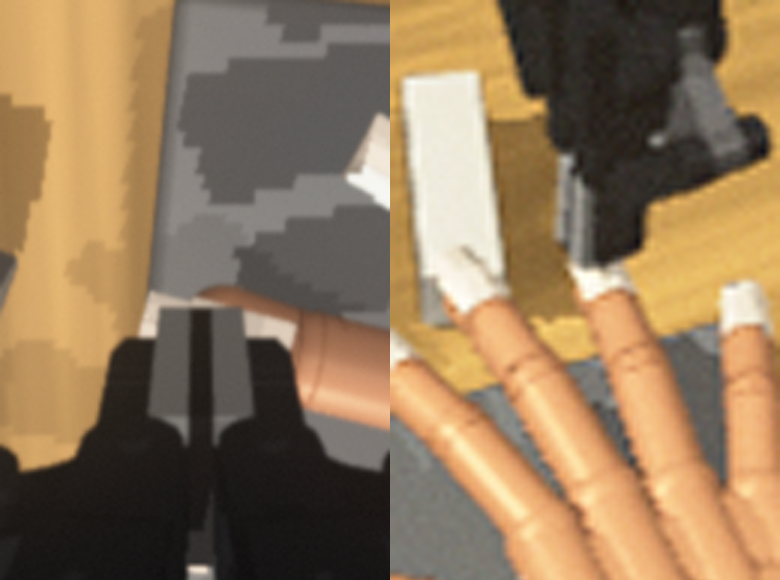

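The tip is centred over the ring nail, with nail showing on both sides and no contact yet (mean Fz 0.1 N). The little finger has sprung back. Now touching the ring nail.

move_arm(moves=[[0,0,0,0,0,0.002,0],[0,0,0,0,0,0.004,0],[0,0,0,0,0,0.0055,0],[0,0,0,0,0,0.0055,0]])

```text
clock: 13.55
position: [0.556, 0.1185, 0.0449]
ee_rot: [1.0, -0.001, -0.0, 0.0]
ft_force: [-0.2, 0.1, 0.1]
grip_width: 0.0
```

```bash
python3 fz.py
```

```text
[0.5562 0.1185 0.0453] 13.95 [-0.1   0.07  0.09]
```

move_arm(moves=[[0,0,0,0,0,0.001,0],[0,0,0,0,0,0.0025,0],[0,0,0,0,0,0.0025,0]])

```text
clock: 14.25
position: [0.5561, 0.1186, 0.0426]
ee_rot: [1.0, -0.0, 0.0, 0.0]
ft_force: [0.1, -0.4, 2.1]
grip_width: 0.001
```

```bash
python3 fz.py
```

```text
[0.5561 0.1186 0.0427] 14.65 [-0.91  0.34  2.03]
```

move_arm(moves=[[0,0,0,0,0,0.001,0],[0,0,0,0,0,0.002,0],[0,0,0,0,0,0.002,0]])

```text
clock: 14.95
position: [0.5561, 0.1186, 0.0406]
ee_rot: [1.0, -0.0, -0.0, 0.0]
ft_force: [-1.4, -0.5, 4.4]
grip_width: 0.002
```

```bash
python3 fz.py
```

```text
[0.5561 0.1186 0.0407] 15.35 [-1.86  0.45  3.59]
```

Ring nail touched, 2.0 to 3.6 N. Lift clear and go over the middle nail.

move_arm(moves=[[0,0,0,0,0,-0.01,0],[0,0,0,0,0,-0.03,0],[0,0,0,0,0,-0.045,0],[0,0,0,0,0,-0.045,0],[0,0,0,-0.007,0.018,-0.045,0],[0,0,0,-0.015,0.037,-0.045,0],[0,0,0,-0.015,0.037,-0.045,0],[0,0,0,-0.015,0.037,-0.03,0],[0,0,0,-0.015,0.037,-0.015,0],[0,0,0,-0.015,0.037,-0.008,0]])

```text
clock: 16.35
position: [0.5398, 0.0823, 0.0461]
ee_rot: [1.0, 0.0, -0.001, -0.0]
ft_force: [0.1, 0.1, -0.1]
grip_width: 0.001
```

```bash
python3 look.py m1
```

```text
[0.53983357 0.08226185 0.04613086] [ 0.08134956  0.12924969 -0.07263862] 16.35
Fz mean 0.353258010020476 0.3452386305380405
```

View pics/m1.png

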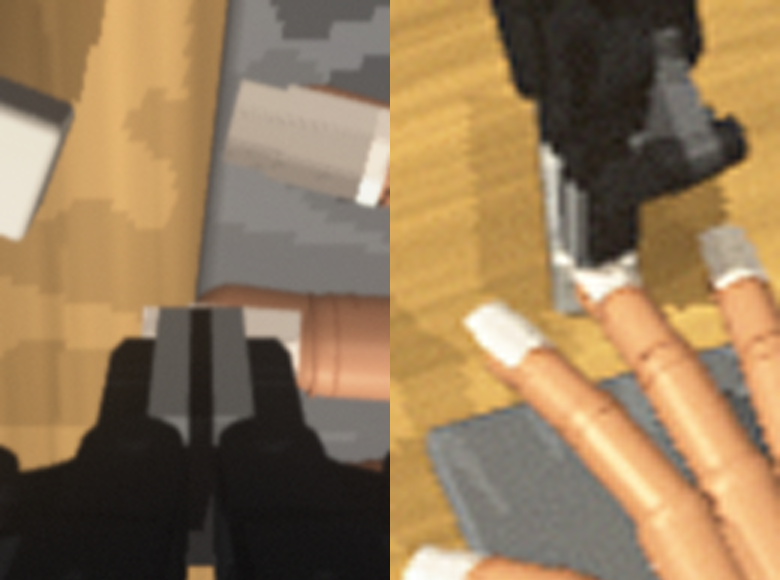

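The tip is over the middle nail, with nail showing on both sides. Touching it.

move_arm(moves=[[0,0,0,0,0,0.002,0],[0,0,0,0,0,0.004,0],[0,0,0,0,0,0.006,0],[0,0,0,0,0,0.006,0]])

```text
clock: 17.25
position: [0.541, 0.0816, 0.0425]
ee_rot: [1.0, -0.001, -0.0, 0.0]
ft_force: [-0.5, -0.4, 1.6]
grip_width: 0.002
```

```bash
python3 fz.py
```

```text
[0.5411 0.0816 0.0427] 17.65 [-0.61 -0.4   1.67]
```

move_arm(moves=[[0,0,0,0,0,0.001,0],[0,0,0,0,0,0.002,0],[0,0,0,0,0,0.002,0]])

```text
clock: 17.95
position: [0.5411, 0.0816, 0.0406]
ee_rot: [1.0, -0.001, 0.0, 0.0]
ft_force: [-0.4, -0.2, 3.2]
grip_width: -0.0
```

```bash
python3 fz.py
```

```text
[0.541  0.0816 0.0407] 18.35 [-1.3  -0.43  3.17]
```

Middle nail touched, 1.7 to 3.2 N. Next is the index nail, TCP target (0.552, 0.046).

move_arm(moves=[[0,0,0,0,0,-0.01,0],[0,0,0,0,0,-0.03,0],[0,0,0,0,0,-0.045,0],[0,0,0,0,0,-0.045,0],[0,0,0,0.005,0.018,-0.045,0],[0,0,0,0.011,0.0355,-0.045,0],[0,0,0,0.011,0.0355,-0.045,0],[0,0,0,0.011,0.0355,-0.03,0],[0,0,0,0.011,0.0355,-0.015,0],[0,0,0,0.011,0.0355,-0.008,0]])

```text
clock: 19.35
position: [0.5504, 0.0468, 0.0461]
ee_rot: [1.0, 0.0, -0.002, -0.0]
ft_force: [-0.2, -0.4, -0.3]
grip_width: 0.001
```

```bash
python3 look.py i1
```

```text
[0.55038863 0.04684101 0.04610771] [-0.1546291  -0.38390015 -0.26288319] 19.35
Fz mean -0.03005787751378224 0.36577555653356153
```

View pics/i1.png

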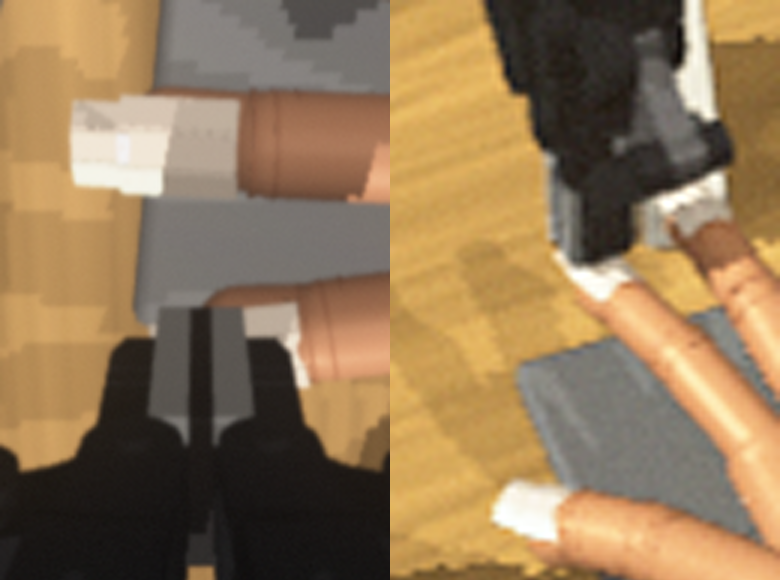

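The tip is over the index nail and the thumb is well clear. Touching it.

move_arm(moves=[[0,0,0,0,0,0.002,0],[0,0,0,0,0,0.004,0],[0,0,0,0,0,0.006,0],[0,0,0,0,0,0.006,0]])

```text
clock: 20.25
position: [0.552, 0.046, 0.0425]
ee_rot: [1.0, -0.001, -0.0, 0.0]
ft_force: [-0.1, 0.1, 1.8]
grip_width: -0.001
```

```bash
python3 fz.py
```

```text
[0.552  0.046  0.0428] 20.65 [-0.49 -0.2   1.18]
```

move_arm(moves=[[0,0,0,0,0,0.001,0],[0,0,0,0,0,0.002,0],[0,0,0,0,0,0.002,0]])

```text
clock: 20.95
position: [0.552, 0.0461, 0.0406]
ee_rot: [1.0, -0.001, -0.0, 0.0]
ft_force: [-1.6, 0.0, 3.3]
grip_width: 0.001
```

```bash
python3 fz.py
```

```text
[0.552  0.046  0.0407] 21.35 [-1.24 -0.38  3.1 ]
```

Index nail touched, 1.2 to 3.1 N. Lift clear, check that nothing moved by differencing the start and end images, then hand in.

move_arm(moves=[[0,0,0,0,0,-0.01,0],[0,0,0,0,0,-0.03,0],[0,0,0,0,0,-0.06,0],[0,0,0,0,0,-0.1,0],[0,0,0,0,0,-0.14,0],[0,0,0,0,0,-0.16,0],[0,0,0,0,0,-0.16,0],[0,0,0,0,0,-0.16,0],[0,0,0,0,0,-0.16,0]])

```text
clock: 22.25
position: [0.5514, 0.046, 0.1997]
ee_rot: [1.0, -0.0, -0.001, 0.0]
ft_force: [0.1, -0.0, -0.9]
grip_width: -0.001
```

Run:
```python
from h import *
g=cams.camera("scene")[:,:,::-1]; a=cv2.imread("pics/scene0.png")
for n,(x,y,w,h) in dict(thumb_nail=(245,240,40,25),wrist=(315,265,60,60),bottle=(205,235,30,45),dish=(350,195,26,26),pusher=(382,258,55,50),bufend=(268,160,24,45)).items():
    t=a[y:y+h,x:x+w]; r=cv2.matchTemplate(g[y-15:y+h+15,x-15:x+w+15],t,cv2.TM_CCOEFF_NORMED)
    _,v,_,l=cv2.minMaxLoc(r); print(n,"shift px",np.array(l)-15,round(v,2))
o=manip.get_obs();print(o["position"],o["ft_force"],o["clock"])
manip.hand_in()
```

```text
thumb_nail shift px [0 0] 1.0
wrist shift px [0 0] 1.0
bottle shift px [0 0] 1.0
dish shift px [0 0] 0.79
pusher shift px [0 0] 1.0
bufend shift px [0 0] 0.79
[0.55139814 0.04601393 0.19961344] [0.074981   1.03517137 0.89693885] 22.3
the job is handed in; nothing more can be done
```

I touched the four nails from above with the shut fingertips, in the order little, ring, middle, index, lifting clear after each. I then handed the job in at 22.3 s; it gives no verdict.

- **Touch force:** each nail rested at about 3.1–3.6 N by mean wrist force. It rose at about the 0.7 N per mm given, against the 10 N limit. Wrist readings scatter by about 0.5 N, and I couldn't measure the finger bends directly.
- **Nothing moved:** comparing the scene picture before and after showed 0 pixels of shift for the hand's wrist and thumbnail, the bottle, the dish, the pusher and the buffing block. The dish and block matched less strongly (0.79 against 1.0), possibly because of the arm's changed shadow.
- **Thumbnail:** the tool never came near it.
- **One disagreement:** the real fingertips ended about 20 mm above the stated TCP when shut. I found contact by stepping down and watching the force. First contact was at a TCP height of about 45 mm, where the nails' stated height is 66 mm.

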